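# Clamp a brass tube in the bench jig with the screw clamp

## Robot

A 6-joint arm with a two-finger parallel gripper is mounted at the origin on the work surface. World frame = base frame: x ahead of the robot, y to its left, z up, the work surface at z = 0. Lengths are in m, angles in rad, forces in N, time in s.
With the tool pointing down it reaches from about 0.375 to 0.975 m from the base axis. Payload 3.8 kg.
Tool frame: the origin (TCP) lies midway between the tips of the shut fingers; the grasp point (between the pads) lies 19 mm behind it; x points along the fingers, y is the direction in which the jaws open and shut, and the axes are right-handed (so a half turn about x gives the same grasp; the last joint's range is limited). The gripper opens to 88 mm and grips with 3 to 60 N. Pads are 18 mm wide; open, the fingers measure 123 mm over their backs; the gripper's body (75 mm by 187 mm) begins 45 mm behind the grasp point.
Start: joints at [-1.187, 0.264, 1.604, -0, 1.274, -0.037], TCP at [0.276, -0.616, 0.239] pointing down, gripper open.
Joint ranges: [-2.63, 2.63], [-0.94, 2.18], [0.31, 2.57], [-1.31, 4.45], [0, 2.66], [-2.55, 2.55]. Speed limits (rad/s): [2.57, 2.57, 3.14, 3.14, 3.14, 3.14].

## Interface

Orientations are given as a rotation vector (axis times angle).
In Python, from cell import manip, inverse_kinematics, cams, order gives the robot as it stands. Calls block until the motion is done:
- manip.move_pose(position, orientation): joint-space move of the TCP to a pose.
- manip.move_linear(position, rate=0.15, rot=None): straight line of the TCP; rot=None keeps the orientation; rate is the mean speed in m/s.
- manip.set_joints(angles): joint-space move.
- manip.set_gripper(opening, force=None): finger opening in m; force is the grip in N (None keeps the last); returns when the fingers have stopped.
- manip.dwell(seconds).
- inverse_kinematics(position, orientation): joint angles nearest the present ones, or None.
- manip.state(): the state.
- cams.capture(name): name is "scene" or "top" or "wrist"; returns a dict with "image" (400x640x3 uint8, blue, green, red), "z_map" (400x640 float32, m along the optical axis (not along the pixel's ray), 0 where there is no reading), "intrinsics" (3x3 intrinsics, pixels), "position" and "orientation" of the camera in the world; the wrist camera has in their place "T_tool_cam" (4x4, takes a point from camera to tool coordinates, whose origin is the TCP and whose axes are the tool frame's). Camera axes: x right, y down, z forward; pixel columns grow to the right and rows downward; lengths in m; the calibration is good to about 2 mm. A picture is of the moment at which its call begins: read the wrist's pose just before it.
A pose or a line that the arm cannot do raises manip.IKError and nothing moves.
- order.close_job(): hands the job in, once; it reports no verdict.
The state is a dict: "clock": time; "joint_pos": joint angles; "joint_velocities": joint speeds; "tau": joint torques, N m; "tool_pos": TCP position; "tcp_rot": TCP orientation; "contact_force": force on the tool from outside, world axes, zero at the start; "moment": the same for the moment, N m; "gripper_width": finger opening in m.
Only numpy, scipy, OpenCV 4.12 (cv2) and the standard library are available. Lean on these libraries where they do the work, as an engineer would, in place of code of your own. Each camera call takes 0.05 s, during which the arm holds its last target.

## Task

Swing the blue clamp arm in over the brass tube until it rests against its stop, then screw the red knob down (clockwise) until the pad holds the tube snugly: about an eighth of a turn (roughly 12 N) beyond first touch. Let your hand sink with the knob so that the springy arm is never forced up or down while the pad is still clear, but do not press the pad down on the thin tube. Let go, leave the tube in its cradle, and leave the other things on the bench alone.

Things in the scene. Friction and masses are not known exactly. Their poses are not given: they have to be found in the camera images.
- jig: Fixed clamp jig on a green 200 x 150 mm plate, 12 mm thick. Origin: on the bench, directly below the middle of the tube cradle. Its z is up; its y runs along the cradled tube; its x points from the cradle to the steel pivot post. Two wooden V blocks at y = -50 and +50 mm carry the tube with its axis 60 mm above the bench. The post (22 mm across, top 124 mm above the bench) stands at x = +110, y = 0.
- pivot (a point): Point on the vertical swing axis of the clamp arm, in the post, 105 mm above the bench.
- clamp_arm (a joint): Swing of the blue arm about the post, rad. 0 = against its stop, screw right over the middle of the tube (jig x = 0, y = 0); positive = swung out anticlockwise seen from above, toward jig -y (starts at 0.45 to 0.9). At angle a the knob's axis stands at jig x = 110 - 110 cos a, y = -110 sin a (mm). Stiff: about 0.3 N m of friction (3 N at the knob), stays where left. The stop lies exactly at 0 and is rigid. Reaction of tightening presses it on to the stop.
- boss_top (a point): Top of the arm's end boss (32 mm across) on the screw axis, 113 mm above the bench unloaded; the arm is 22 mm wide. The arm is a spring: this end moves 1 mm per 8 N (lifted by the pad on the tube, or by a hand holding the knob up; keep the hand's own up or down force below about 5 N). With the give of rubber and cradle, 0.8 rad of the knob past first touch makes about 12 N.
- knob (a joint): Angle of the screw, rad; grows as the knob is turned clockwise seen from above. Each rad lowers knob, stem and pad together by 3 mm relative to the arm (fast multi-start thread); turning friction about 0.12 N m, self-locking. Starts at 1.8 to 3.2; the pad meets the tube somewhere between 4.6 and 6.4, depending on the pad's wear, so feel for the touch. The angle is relative to the arm. End stop at 9.
- knob_center (a point): Centre of the red round fluted knob, 34 mm across and 28 mm high, axis vertical, on a bare stem. 152 to 158 mm above the bench at the start, 143 to 149 mm when the pad touches the tube; its underside is then at least 16 mm above the end boss, so fingertips may reach up to 12 mm below the underside.
- spindle: Foot of the screw with the black rubber pad (20 mm across) stuck under it; it does not turn with the knob. The pad is worn, its reach unknown to 2.5 mm either way: origin on the axis, where the lower face of a pad of middling wear would be, 75 mm below knob_center.
- tube_center (a point): On the axis of the thin-walled brass tube (22 mm outside, 254 mm long, y along it, flared to 68 mm across at its +y end), between the two V blocks. Its crown is 11 mm above this point. Loose, lies in the V blocks; more than 35 N from the pad dents it.
- tube: The same loose brass tube; origin on its axis, at the same point as tube_center.
- mouthpiece: Bystander: brass mouthpiece, 27 mm across, 80 mm high, standing loose; origin under its foot.
- parts_bin: Bystander: small blue open bin 110 x 80 x 45 mm, loose; origin under its middle.
- spray_can: Bystander: green can, 52 mm across, 150 mm high, standing loose; origin under its foot.
- mandrel: Bystander: wooden dent mandrel, 130 mm long and 32 mm across, lying loose; origin under its middle.
Things that resemble listed ones, but are neither listed nor needed, are in the scene too. Of the things that look like the jig, the larger one is meant.

How it is judged:
By the outcome, as a careful person would: the job done as asked, in the order asked, and still so for the second after the job is handed in, with the robot touching nothing.
It also fails if it takes over 72 s, if anything falls off the work surface, if the arm or the gripper's body presses on something with over 40 N, if the wrist force passes 120 N, or if a joint passes its speed limit or range.

## Working session

There is one attempt and no reset: what is moved stays moved. The work goes in short steps, each a Python script; the robot and the scene stay as the last script left them, time stands still between calls to the robot, and variables do not carry over. Pictures are saved under pics/ and viewed, and the job is handed in when it is done.

```bash
ls; mkdir -p pics
python3 - <<'E'
from cell import manip,cams
import cv2
for n in("scene","top","wrist"):
    c=cams.capture(n); cv2.imwrite(f"pics/{n}0.png",c["image"]); print(n,c["intrinsics"].tolist(),c.get("position"),c.get("orientation"),c.get("T_tool_cam"))
print(manip.state())
E
```

```text
pics
scene [[448.2903847316149, 0.0, 315.7551039479466], [0.0, 448.2903847316149, 199.15744767773472], [0.0, 0.0, 1.0]] [0.94034404 0.47942507 0.78361584] [-1.00435882 -2.53032808  0.97637528] None
top [[471.36743733574195, 0.0, 324.97550853372815], [0.0, 471.36743733574195, 197.98553325206237], [0.0, 0.0, 1.0]] [0.49177739 0.04574785 1.07316821] [-2.19363491  2.22089674 -0.00667701] None
wrist [[328.1288177495623, 0.0, 322.64189220379023], [0.0, 328.1288177495623, 196.74200584892384], [0.0, 0.0, 1.0]] None None [[-2.17599706e-04 -2.92280938e-01  9.56332477e-01 -1.47390317e-01]
 [ 9.99998628e-01 -1.63405803e-03 -2.71876793e-04 -1.54136941e-04]
 [ 1.64216717e-03  9.56331105e-01  2.92280892e-01 -7.49055238e-02]
 [ 0.00000000e+00  0.00000000e+00  0.00000000e+00  1.00000000e+00]]
{'clock': 0.15, 'joint_pos': array([-1.18692887e+00,  2.64568277e-01,  1.60506480e+00,  7.61509125e-06,
        1.27373412e+00, -3.68771106e-02]), 'joint_velocities': array([-0.00039377, -0.00161501, -0.00582917, -0.00062979,  0.00129444,
       -0.00082844]), 'tau': array([ 4.55272102e-04, -5.02849746e+01, -3.57469046e+01,  7.28272554e-02,
        2.50336522e-02, -8.47399087e-05]), 'tool_pos': array([ 0.27549965, -0.6155981 ,  0.23767958]), 'tcp_rot': array([ 1.98968811,  0.42670373, -1.99029686]), 'contact_force': array([-0.55534539,  0.33818376,  0.26773686]), 'moment': array([ 0.00676208, -0.02050999, -0.05117435]), 'gripper_width': 0.08852316581491237}
```

View pics/top0.png

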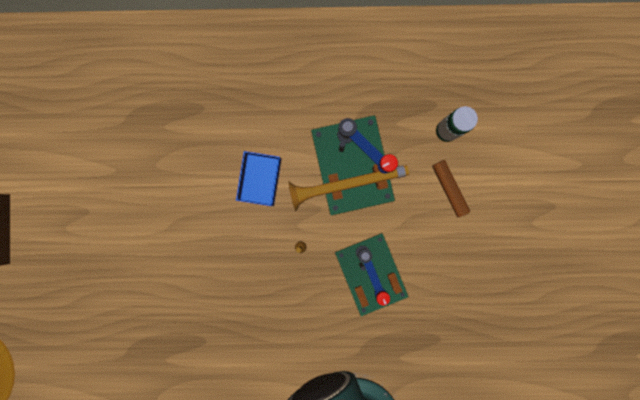

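View pics/scene0.png

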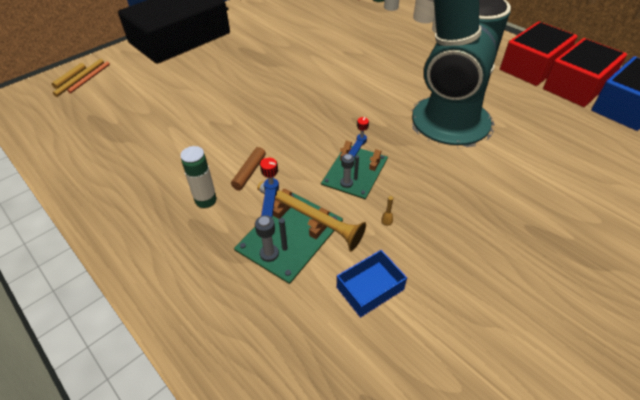

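Two jigs: the large one at top px (353,165), which holds the tube, and a small empty one at (372,275). The larger one with the tube fits. I'll measure it and confirm with a crop.

```bash
cat > h.py <<'E'
import numpy as np,cv2
from scipy.spatial.transform import Rotation as R
def ray(c,u,v):
    K=c["intrinsics"];d=R.from_rotvec(c["orientation"]).as_matrix()@np.array([(u-K[0,2])/K[0,0],(v-K[1,2])/K[1,1],1]);return np.array(c["position"]),d
def onz(c,u,v,z):
    p,d=ray(c,u,v);return p+d*(z-p[2])/d[2]
def wpts(c,mask):
    v,u=np.nonzero(mask&(c["z_map"]>0));z=c["z_map"][v,u].astype(float);K=c["intrinsics"]
    P=np.c_[(u-K[0,2])/K[0,0]*z,(v-K[1,2])/K[1,1]*z,z]
    return P@R.from_rotvec(c["orientation"]).as_matrix().T+c["position"]
def hsv(c): return cv2.cvtColor(c["image"],cv2.COLOR_BGR2HSV)
def red(c):
    h=hsv(c);return ((h[...,0]<6)|(h[...,0]>174))&(h[...,1]>170)&(h[...,2]>90)
E
python3 - <<'E'
from cell import manip,cams
from h import *
c=cams.capture("top"); s=cams.capture("scene")
im=c["image"]; cv2.imwrite("pics/crop1.png",cv2.resize(im[90:330,270:430],None,fx=2.5,fy=2.5,interpolation=cv2.INTER_CUBIC))
h=hsv(c)
g=((h[...,0]>55)&(h[...,0]<95)&(h[...,1]>90)); g[:,:300]=0;g[:,:,][:,430:]=0; g[330:]=0;g[:100]=0
n,l,st,ce=cv2.connectedComponentsWithStats(g.astype(np.uint8))
for i in range(1,n):
    if st[i,4]>30: print(st[i],ce[i])
gm=g.copy();gm[225:]=0
v,u=np.nonzero(gm);pts=np.array([onz(c,a,b,.012)[:2] for a,b in zip(u,v)],np.float32)
rect=cv2.minAreaRect(pts*1000);print("plate",rect)
P=wpts(c,gm);print("plate z med",np.median(P[:,2]))
for nm,cc in(("top",c),("scene",s)):
    m=red(cc);n,l,st,ce=cv2.connectedComponentsWithStats(m.astype(np.uint8))
    for i in range(1,n):
        if st[i,4]>40:
            P=wpts(cc,l==i);print(nm,st[i],ce[i],P.mean(0),np.percentile(P[:,2],[5,50,95]))
# post: dark grey near (347,127)
Z=wpts(c,np.pad(np.ones((24,24),bool),((116,400-140),(336,640-360))))
q=Z[Z[:,2]>.115];print("post top",q.mean(0),np.median(q[:,2]),len(q),q.min(0),q.max(0))
E
```

```text
[355 116  29  39 481] [369.62785863 131.62993763]
[ 312  125   63   58 1941] [339.41576507 155.31581659]
[ 327  180   67   34 1097] [359.70100273 197.91157703]
[ 336  234   71   81 2162] [369.75578168 271.2160037 ]
plate ((584.0283203125, -5.527000427246094), (195.2505340576172, 145.47793579101562), 12.178282737731934)
plate z med 0.013994018623821103
top [380 154  18  18 208] [388.96153846 162.30288462] [ 0.57403925 -0.06757729  0.17148387] [0.16909057 0.17247696 0.17491688]
top [377 292  13  14 124] [382.62903226 297.60483871] [ 0.30876961 -0.05597702  0.13315759] [0.13217748 0.13925152 0.14216651]
scene [ 501   21  126   85 3982] [556.30487192  68.90331492] [-0.33181142  0.10826405  0.06472013] [0.01439117 0.06989825 0.10087121]
scene [358 117  11   9  68] [362.61764706 121.19117647] [ 0.3095851  -0.05393847  0.13510096] [0.13430435 0.13722991 0.13923333]
scene [260 158  17  13 158] [267.34810127 163.71518987] [ 0.57410859 -0.06936764  0.16496004] [0.16560455 0.17027898 0.1718828 ]
post top [0.65251372 0.01055132 0.12167716] 0.1209159645125531 268 [ 0.6349645  -0.00853822  0.11504889] [0.67227059 0.02809099 0.13115496]
```

View pics/crop1.png

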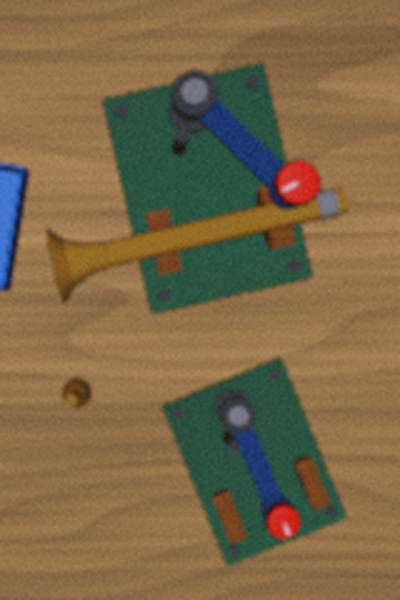

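Larger jig confirmed in the crop: post (194,92), knob (298,182), tube in its cradle. The knob is 110.7 mm from the post, as expected. The lower jig is smaller and has no tube. Next I refine the pivot and check the wrist range.

```bash
cat >> h.py <<'E'
def down(psi):
    y=np.array([np.cos(psi),np.sin(psi),0]);x=np.array([0,0,-1.]);return R.from_matrix(np.c_[x,y,np.cross(x,y)]).as_rotvec()
def psi_of(rv):
    y=R.from_rotvec(rv).as_matrix()[:,1];return np.arctan2(y[1],y[0])
E
python3 - <<'E'
from cell import manip,cams,inverse_kinematics
from h import *
c=cams.capture("top")
print("post cap ray",onz(c,347.6,126.8,.124))
print("knob top ray",[onz(c,388.96,162.3,z) for z in(.166,.172)])
h=hsv(c); 
# tube axis
m=(h[...,0]>12)&(h[...,0]<28)&(h[...,1]>120)
P=wpts(c,np.ones(m.shape,bool));
J=np.array([.545,-.0126]);a=np.deg2rad(12.18);ex=np.array([np.cos(a),np.sin(a)]);ey=np.array([-ex[1],ex[0]])
Q=np.c_[(P[:,:2]-J)@ex,(P[:,:2]-J)@ey,P[:,2]]
k=(abs(Q[:,0])<.02)&(abs(Q[:,1])<.035)&(Q[:,2]>.05)&(Q[:,2]<.085)
q=Q[k];print("tube mid: n",len(q),"x mean",q[:,0].mean(),q[:,0].min(),q[:,0].max(),"zmax",np.percentile(q[:,2],90))
for lo in(-.035,-.012,.012):
    r=q[(q[:,1]>lo)&(q[:,1]<lo+.023)];print(lo,r[:,0].mean(),len(r))
s=manip.state();print("psi now",psi_of(s["tcp_rot"]))
for p in np.arange(-3.1,3.2,.4):
    j=inverse_kinematics([.545,-.0126,.15],down(p));print(round(p,2),None if j is None else np.round(j,2))
E
```

```text
post cap ray [0.65123369 0.00876709 0.124     ]
knob top ray [array([ 0.57455173, -0.06825279,  0.166     ]), array([ 0.57400426, -0.06749879,  0.172     ])]
tube mid: n 339 x mean 0.000627758896376694 -0.009992534518091588 0.011925878510220415 zmax 0.07391447856609065
-0.035 0.0005652236224950969 112
-0.012 0.0006661021777551242 111
0.012 0.0006417606014893917 110
psi now -1.1500363971348098
-3.1 None
-2.7 None
-2.3 [-0.07  0.09  1.97 -0.    1.07  2.23]
-1.9 [-0.07  0.09  1.97 -0.    1.07  1.83]
-1.5 [-0.07  0.09  1.97  0.    1.07  1.43]
-1.1 [-0.07  0.09  1.97  0.    1.07  1.03]
-0.7 [-0.07  0.09  1.97 -0.    1.07  0.63]
-0.3 [-0.07  0.09  1.97  0.    1.07  0.23]
0.1 [-0.07  0.09  1.97 -0.    1.07 -0.17]
0.5 [-0.07  0.09  1.97 -0.    1.07 -0.57]
0.9 [-0.07  0.09  1.97 -0.    1.07 -0.97]
1.3 [-0.07  0.09  1.97 -0.    1.07 -1.37]
1.7 [-0.07  0.09  1.97 -0.    1.07 -1.77]
2.1 [-0.07  0.09  1.97 -0.    1.07 -2.17]
2.5 None
2.9 None
```

Tube axis and crown match the jig frame (0.6 mm off). I'll move over the knob and look with the wrist camera.

Run:
```python
from cell import manip,cams
from h import *
p=np.array([.5742,-.0678]);psi=-np.pi/4
manip.move_pose([*p,.26],down(psi)); manip.set_gripper(.05,15)
s=manip.state();print(s["clock"],s["tool_pos"],s["gripper_width"],s["contact_force"],s["moment"])
c=cams.capture("wrist");T=np.eye(4);T[:3,:3]=R.from_rotvec(s["tcp_rot"]).as_matrix();T[:3,3]=s["tool_pos"]
W=T@c["T_tool_cam"];c["position"]=W[:3,3];c["orientation"]=R.from_matrix(W[:3,:3]).as_rotvec()
m=red(c);n,l,st,ce=cv2.connectedComponentsWithStats(m.astype(np.uint8))
for i in range(1,n):
    if st[i,4]>100:
        P=wpts(c,l==i);print(st[i],ce[i],P.mean(0),np.percentile(P[:,2],[5,50,95]));t=P[P[:,2]>np.percentile(P[:,2],95)-.006];print("top",t.mean(0),(t.min(0)+t.max(0))/2)
cv2.imwrite("pics/w1.png",c["image"])
```

```text
3.2417 [ 0.57421238 -0.06775689  0.26002313] 0.04981121070509803 [-0.06993496  0.8683431   0.77070649] [-0.03590179 -0.00481388  0.02192335]
[ 300  172   44   48 1445] [322.28858131 196.43529412] [ 0.57583241 -0.06516735  0.17116779] [0.16698342 0.17208022 0.17322834]
top [ 0.5753882  -0.06553747  0.17200675] [ 0.57437453 -0.06625514  0.17086394]
```

View pics/w1.png

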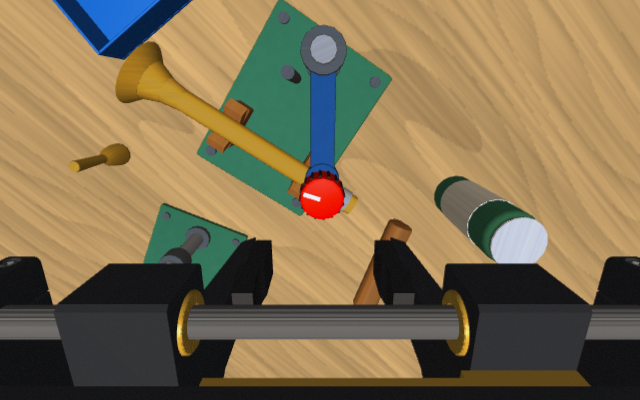

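The wrist view shows the knob centred at (322,196), between the fingers, with the arm running straight to the post at (323,48). Descend and push it in.

Run:
```python
from cell import manip,cams
from h import *
c=cams.capture("wrist");s=manip.state();T=np.eye(4);T[:3,:3]=R.from_rotvec(s["tcp_rot"]).as_matrix();T[:3,3]=s["tool_pos"]
W=T@c["T_tool_cam"];c["position"]=W[:3,3];c["orientation"]=R.from_matrix(W[:3,:3]).as_rotvec()
print("post",onz(c,323,49,.124),"knob",onz(c,322.3,196.4,.172))
piv=np.array([.6515,.0095]);
k=np.array([.5748,-.0668]);th=np.arctan2(*(k-piv)[::-1]);r=np.linalg.norm(k-piv);print("th",np.rad2deg(th)%360,r)
t0=manip.state()["clock"]
manip.move_linear([*k,.138],rate=.12)
s0=manip.state();print(s0["clock"]-t0,s0["contact_force"]);f0=s0["contact_force"]
th0=th
step=0.04
for i in range(20):
    th-=step
    p=piv+.110*np.array([np.cos(th),np.sin(th)])
    manip.move_linear([*p,.138],rate=.05,rot=down(th+np.pi/2+np.pi*0 if False else th-3*np.pi/2+2*np.pi))
    s=manip.state();f=s["contact_force"]-f0
    tan=np.array([np.sin(th),-np.cos(th)]);rad=np.array([np.cos(th),np.sin(th)])
    print(i,round(s["clock"],2),"a_tool",round(th%(2*np.pi)-np.pi-np.deg2rad(12.2),3),"ft",round(f[:2]@tan,2),"fr",round(f[:2]@rad,2),"fz",round(f[2],2),np.round(s["moment"][2],3), "psi",round(psi_of(s["tcp_rot"]),2))
    if abs(f[:2]@tan)>7 or th%(2*np.pi)-np.pi-np.deg2rad(12.2)<-.03: break
```

```text
post [0.65268331 0.01076743 0.124     ] knob [ 0.5760407  -0.06488641  0.172     ]
th 224.85020745365972 0.1081877072499459
1.1666000000000003 [0.57483742 0.02799034 0.5911085 ]
0 4.76 a_tool 0.53 ft 0.07 fr 0.78 fz -0.18 -0.052 psi -0.83
1 5.01 a_tool 0.49 ft 0.56 fr 0.62 fz -0.61 0.03 psi -0.87
2 5.26 a_tool 0.45 ft -2.19 fr -0.27 fz -1.15 0.009 psi -0.91
3 5.51 a_tool 0.41 ft -1.75 fr 0.11 fz -0.77 0.047 psi -0.95
4 5.76 a_tool 0.37 ft -1.48 fr -0.38 fz 0.53 0.032 psi -0.99
5 6.01 a_tool 0.33 ft -2.35 fr -0.05 fz 0.8 -0.001 psi -1.03
6 6.26 a_tool 0.29 ft -1.6 fr -0.83 fz 0.11 0.013 psi -1.07
7 6.51 a_tool 0.25 ft -1.51 fr -0.05 fz 0.16 0.003 psi -1.11
8 6.76 a_tool 0.21 ft -1.82 fr 0.19 fz 0.21 0.001 psi -1.15
9 7.01 a_tool 0.17 ft -1.63 fr -0.79 fz -0.04 -0.003 psi -1.19
10 7.26 a_tool 0.13 ft -1.67 fr 0.11 fz 1.14 0.002 psi -1.23
11 7.51 a_tool 0.09 ft -0.84 fr -0.74 fz 0.08 0.02 psi -1.27
12 7.76 a_tool 0.05 ft -2.18 fr -0.34 fz 0.67 0.04 psi -1.31
13 8.01 a_tool 0.01 ft -2.2 fr -0.77 fz 1.25 0.031 psi -1.35
14 8.26 a_tool -0.03 ft 0.16 fr -0.34 fz 0.84 -0.041 psi -1.39
```

Run:
```python
from cell import manip,cams
from h import *
piv=np.array([.6515,.0095]);f0=np.array([.57,.03,.6])
th=np.pi+np.deg2rad(12.2)-.03
for i in range(14):
    th-=.01
    p=piv+.110*np.array([np.cos(th),np.sin(th)])
    manip.move_linear([*p,.138],rate=.03,rot=down(th+np.pi/2))
    s=manip.state();f=s["contact_force"]-f0
    tan=np.array([np.sin(th),-np.cos(th)]);rad=np.array([np.cos(th),np.sin(th)])
    print(i,round(s["clock"],2),"a_tool",round(th-np.pi-np.deg2rad(12.2),3),"ft",round(f[:2]@tan,2),"fr",round(f[:2]@rad,2),"fz",round(f[2],2),"psi",round(psi_of(s["tcp_rot"]),2),s["gripper_width"])
    if abs(f[:2]@tan)>7: break
print(s["tool_pos"])
```

```text
0 8.51 a_tool -0.04 ft -1.46 fr -0.19 fz -0.03 psi -1.4 0.049895411211863416
1 8.76 a_tool -0.05 ft -2.15 fr -0.13 fz 1.41 psi -1.41 0.04982188239650809
2 9.01 a_tool -0.06 ft -2.86 fr -0.45 fz 0.09 psi -1.42 0.05025249461692257
3 9.26 a_tool -0.07 ft -2.53 fr -0.29 fz 0.27 psi -1.43 0.05008559591574515
4 9.51 a_tool -0.08 ft -1.35 fr -1.02 fz 0.56 psi -1.44 0.0500055915042123
5 9.76 a_tool -0.09 ft -2.44 fr -0.97 fz 1.74 psi -1.45 0.05003676444431815
6 10.01 a_tool -0.1 ft -4.59 fr -0.5 fz 0.4 psi -1.46 0.05008334289007018
7 10.26 a_tool -0.11 ft -7.62 fr 0.2 fz 0.62 psi -1.47 0.049894760322398306
[ 0.5425823  -0.00289207  0.13823993]
```

Force rises at the stop. Back off, lift, and look.

```bash
cat >> h.py <<'E'
def wcap(manip,cams):
    s=manip.state();c=cams.capture("wrist");T=np.eye(4);T[:3,:3]=R.from_rotvec(s["tcp_rot"]).as_matrix();T[:3,3]=s["tool_pos"]
    W=T@c["T_tool_cam"];c["position"]=W[:3,3];c["orientation"]=R.from_matrix(W[:3,:3]).as_rotvec();return c
def knob(c):
    m=red(c);n,l,st,ce=cv2.connectedComponentsWithStats(m.astype(np.uint8));i=1+np.argmax(st[1:,4]);return l==i,ce[i]
E
python3 - <<'E'
from cell import manip,cams
from h import *
k=np.array([.5436,-.0115])
manip.move_linear([*k,.138],rate=.05)
manip.move_linear([*k,.25],rate=.2)
c=wcap(manip,cams);m,ce=knob(c);P=wpts(c,m);zt=np.percentile(P[:,2],70);print(manip.state()["clock"],ce,zt,onz(c,*ce,.168),m.sum())
cv2.imwrite("pics/w2.png",c["image"])
cv2.imwrite("pics/t2.png",cv2.resize(cams.capture("top")["image"][90:330,270:430],None,fx=2.5,fy=2.5))
# 2nd view at turning yaw
manip.move_pose([*k,.25],down(2.38))
c=wcap(manip,cams);m,ce=knob(c);P=wpts(c,m);zt=np.percentile(P[:,2],70);print(manip.state()["clock"],ce,zt,onz(c,*ce,.168),m.sum(),manip.state()["joint_pos"][5])
cv2.imwrite("pics/w3.png",c["image"])
E
```

```text
11.3667 [325.273125 198.8675  ] 0.17238141677484908 [ 0.54645296 -0.01274967  0.168     ] 1600
14.675 [319.3832021  203.43635171] 0.17236474694346846 [ 0.54457377 -0.01361816  0.168     ] 1524 -2.4467702725182034
```

View pics/w2.png

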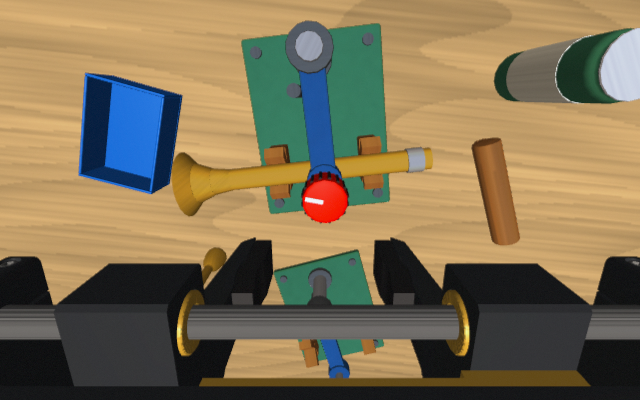

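View pics/w3.png

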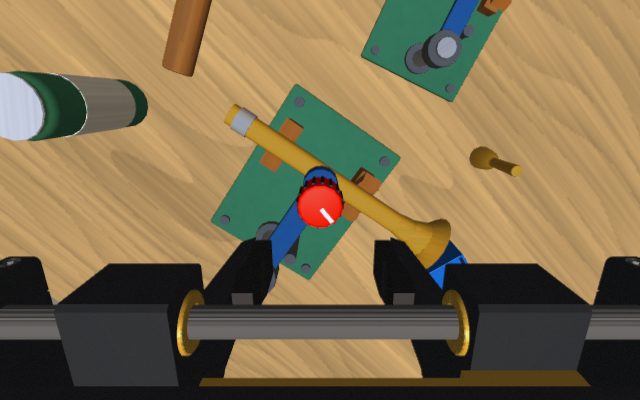

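Knob is at about (0.5455, -0.0132), within about 1 mm of the jig origin, so the arm is at its stop. Grip and turn in small steps, watching fz.

```bash
cat >> h.py <<'E'
def favg(manip,n=6,dt=.02):
    F=[];M=[]
    for _ in range(n):
        s=manip.state();F.append(s["contact_force"]);M.append(s["moment"]);manip.dwell(dt)
    return np.mean(F,0),np.mean(M,0),np.std(F,0)
E
python3 - <<'E'
from cell import manip,cams
from h import *
import json
k=np.array([.5453,-.0133]);psi=2.38;z=.139
manip.move_linear([*k,.139],rate=.15)
fb,mb,sd=favg(manip);print("free",fb,mb,sd)
manip.set_gripper(.02,25)
f,m,sd=favg(manip);s=manip.state();print("grip",s["clock"],f-fb,m-mb,s["gripper_width"],s["tool_pos"])
log=[]
for i in range(10):
    psi-=.12;z-=.12*.003
    manip.move_linear([*k,z],rate=.05,rot=down(psi))
    f,m,_=favg(manip,3,.015);s=manip.state()
    log.append([psi,z,*(f-fb),(m-mb)[2]])
    print(round(s["clock"],2),round(psi,3),round(psi_of(s["tcp_rot"]),3),"z",round(z,4),round(s["tool_pos"][2],4),"f",np.round(f-fb,2),"mz",round((m-mb)[2],3))
    if abs((f-fb)[2])>3.5: break
json.dump(dict(psi=psi,z=z,fb=fb.tolist(),mb=mb.tolist(),k=k.tolist()),open("st.json","w"))
E
```

```text
free [-0.05229021  0.01408429  0.06406124] [ 0.11485299 -0.10985428 -0.0101076 ] [0.50340269 0.49545512 0.70749431]
grip 16.1583 [-0.3975892   0.95191554  1.88241237] [0.07661856 0.04315615 0.02460917] 0.033240550066114004 [ 0.54551872 -0.01321786  0.13935907]
16.48 2.26 2.263 z 0.1386 0.1388 f [-0.91  1.24  2.12] mz -0.135
16.79 2.14 2.143 z 0.1383 0.1384 f [-1.09  2.21  2.04] mz -0.1
17.11 2.02 2.024 z 0.1379 0.138 f [-0.55  1.06  2.26] mz -0.079
17.43 1.9 1.904 z 0.1376 0.1376 f [-1.6   1.12  2.81] mz -0.106
17.74 1.78 1.784 z 0.1372 0.1372 f [-0.88  1.01  3.01] mz -0.103
18.06 1.66 1.664 z 0.1368 0.1369 f [-1.22  1.33  2.6 ] mz -0.109
18.38 1.54 1.544 z 0.1365 0.1365 f [-0.34  1.45  2.18] mz -0.106
18.69 1.42 1.424 z 0.1361 0.1362 f [-1.03  1.25  2.52] mz -0.111
19.01 1.3 1.304 z 0.1358 0.1358 f [-0.58  1.26  2.2 ] mz -0.123
19.32 1.18 1.184 z 0.1354 0.1355 f [-0.13  1.58  2.02] mz -0.108
```

Friction torque and force are steady, so there is no slip. I'll trim z up 0.2 mm to null the 2 N offset and continue.

```bash
cat > turn.py <<'E'
from cell import manip,cams
from h import *
import json,sys
d=json.load(open("st.json"));psi,z=d["psi"],d["z"];fb,mb,k=map(np.array,(d["fb"],d["mb"],d["k"]))
step,n,pitch,thr,trim,na=float(sys.argv[1]),int(sys.argv[2]),float(sys.argv[3]),float(sys.argv[4]),float(sys.argv[5]),int(sys.argv[6])
z+=trim
prev=0
for i in range(n):
    if psi-step<-2.46: print("limit");break
    psi-=step;z-=step*pitch
    manip.move_linear([*k,z],rate=.05,rot=down(psi))
    f,m,_=favg(manip,na,.015);s=manip.state();f=f-fb
    print(round(s["clock"],2),round(psi,3),"z",round(z,4),round(s["tool_pos"][2],4),"f",np.round(f,2),"mz",round((m-mb)[2],3))
    if f[2]>thr and prev>thr or f[2]<-3 or f[2]>thr+2: break
    prev=f[2]
d["psi"],d["z"]=psi,z;json.dump(d,open("st.json","w"))
E
python3 turn.py .1 12 .003 2.2 .00022 4
```

```text
19.64 1.08 z 0.1353 0.1353 f [-0.03  1.56  1.98] mz -0.113
19.96 0.98 z 0.135 0.135 f [0.52 1.87 1.73] mz -0.088
20.27 0.88 z 0.1347 0.1348 f [0.83 1.96 2.15] mz -0.124
20.59 0.78 z 0.1344 0.1345 f [1.07 2.02 1.83] mz -0.121
20.91 0.68 z 0.1341 0.1342 f [1.7  2.25 1.86] mz -0.1
21.23 0.58 z 0.1338 0.134 f [2.13 1.55 1.98] mz -0.089
21.54 0.48 z 0.1335 0.1337 f [2.73 1.92 1.7 ] mz -0.136
21.86 0.38 z 0.1332 0.1334 f [2.9  2.26 1.66] mz -0.083
22.18 0.28 z 0.1329 0.1331 f [3.95 2.2  2.15] mz -0.096
22.49 0.18 z 0.1326 0.1328 f [4.12 2.19 1.45] mz -0.115
22.81 0.08 z 0.1323 0.1325 f [4.12 1.85 1.62] mz -0.101
23.12 -0.02 z 0.132 0.1322 f [4.64 1.77 1.67] mz -0.126
```

```bash
python3 - <<'E'
import json
d=json.load(open("st.json"));d["k"][0]+=.001;d["k"][1]+=.0004;json.dump(d,open("st.json","w"))
E
python3 turn.py .07 20 .003 2.6 .0001 6
```

```text
23.48 -0.09 z 0.1319 0.1319 f [1.99 0.56 4.39] mz -0.064
23.82 -0.16 z 0.1317 0.1319 f [1.36 0.64 5.24] mz -0.036
```

fz jumped; it could be touch or an artefact of the lateral shift. I'll release, re-zero, look, and regrip to tell them apart.

Run:
```python
from cell import manip,cams
from h import *
import json
d=json.load(open("st.json"))
f,m,_=favg(manip);print("held",f-d["fb"],(m-d["mb"])[2])
manip.set_gripper(.045,25)
f,m,_=favg(manip,10);s=manip.state();print("open",f-d["fb"],m-d["mb"],s["tool_pos"],s["clock"])
c=wcap(manip,cams);cv2.imwrite("pics/w4.png",c["image"])
mm,ce=knob(c);P=wpts(c,mm);print(ce,onz(c,*ce,.16),np.percentile(P[:,2],[30,50,70,90]))
c=cams.capture("scene");cv2.imwrite("pics/s4.png",cv2.resize(c["image"][130:280,200:400],None,fx=4,fy=4,interpolation=cv2.INTER_CUBIC))
d["fb"],d["mb"]=f.tolist(),m.tolist();json.dump(d,open("st.json","w"))
```

```text
held [1.50303923 0.4991162  5.36799668] -0.06085326748158479
open [-0.28609498  0.03067562  0.00537993] [-0.14574918  0.04342312  0.00483029] [ 0.54594353 -0.01291316  0.13137653] 24.4667
[323.12469909 275.58281175] [ 0.54636135 -0.00761286  0.16      ] [0.16360694 0.16427503 0.16467719 0.1652004 ]
```

View pics/w4.png

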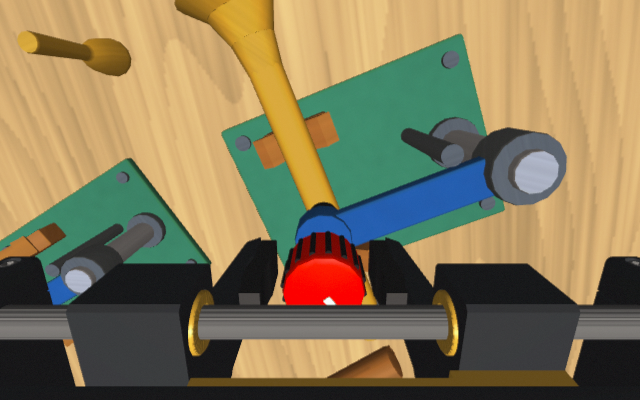

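View pics/s4.png

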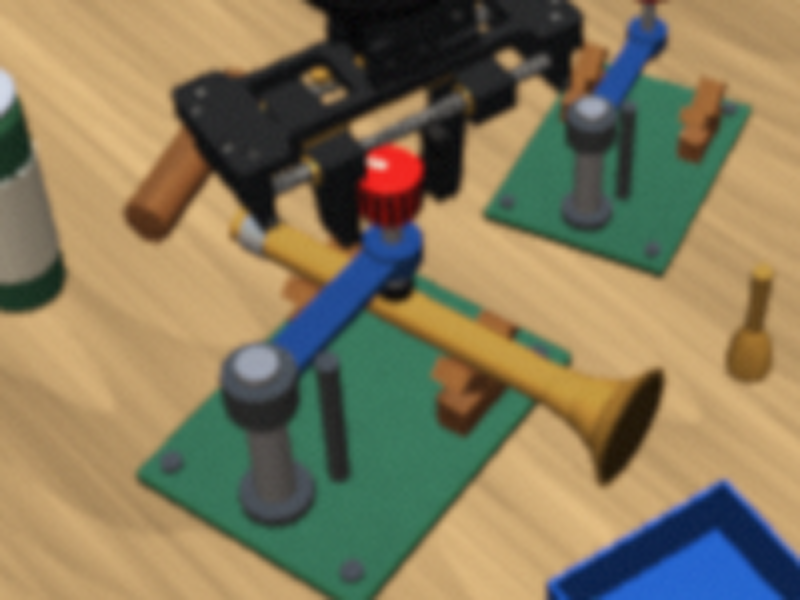

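The pad looks very close to the crown at (397,288) in the scene crop. The knob has dropped 7.9 mm, against 7.6 mm expected from 2.54 rad. Regrip and step gently.

```bash
python3 - <<'E'
from cell import manip,cams
from h import *
import json
d=json.load(open("st.json"))
manip.set_gripper(.02,25)
f,m,_=favg(manip,10,.015);s=manip.state();print("grip",f-d["fb"],(m-d["mb"])[2],s["tool_pos"],s["clock"],s["gripper_width"])
E
python3 turn.py .04 4 .003 4 0 8
```

```text
grip [-0.38247658  0.01908024  0.24602493] 0.01822597174453456 [ 0.54628119 -0.01289543  0.13174464] 25.0667 0.033476817271984594
25.45 -0.2 z 0.1316 0.1316 f [-0.3   0.03 -0.13] mz -0.01
25.83 -0.24 z 0.1315 0.1314 f [-0.03 -0.18  0.28] mz -0.009
26.22 -0.28 z 0.1313 0.1314 f [-0.35  0.04  0.81] mz 0.005
26.6 -0.32 z 0.1312 0.1314 f [-0.47 -0.09  2.32] mz 0.001
```

Run:
```python
from cell import manip,cams
from h import *
s=manip.state();print(psi_of(s["tcp_rot"]),s["joint_pos"],s["tool_pos"],s["gripper_width"],s["clock"])
c=wcap(manip,cams);cv2.imwrite("pics/w5.png",cv2.resize(c["image"][180:330,230:420],None,fx=4,fy=4))
c=cams.capture("scene");cv2.imwrite("pics/s5.png",cv2.resize(c["image"][150:230,240:340],None,fx=7,fy=7,interpolation=cv2.INTER_CUBIC))
```

```text
-0.3191783247275177 [-6.91922507e-02  1.15207093e-01  1.98829614e+00  4.26890623e-05
  1.03796159e+00  2.49964387e-01] [ 0.54634894 -0.01289129  0.13137164] 0.03315638672886862 26.6
```

View pics/w5.png

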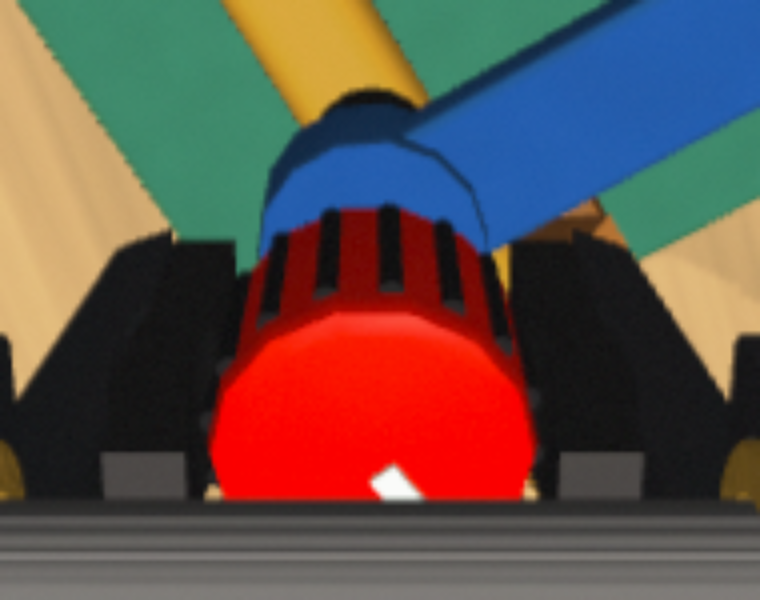

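View pics/s5.png

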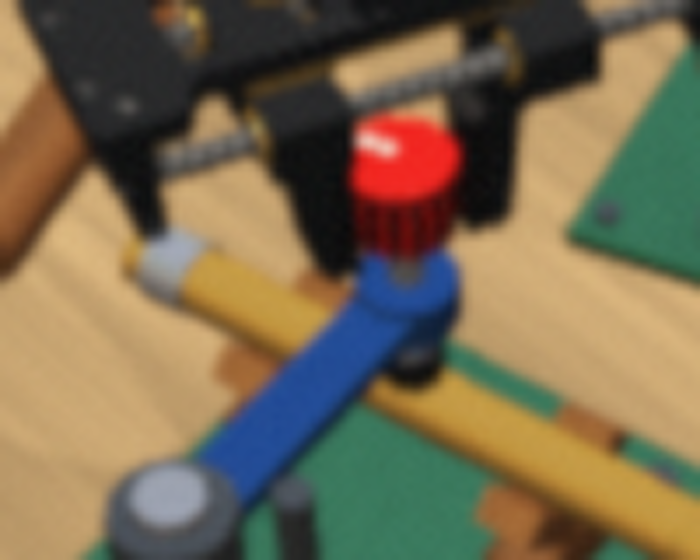

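Run:
```python
import cv2,numpy as np
a=cv2.imread("pics/w4.png")[180:330,230:420];a=cv2.resize(a,None,fx=4,fy=4);b=cv2.imread("pics/w5.png")
cv2.imwrite("pics/cmp.png",np.hstack([a[200:,150:600],b[200:,150:600]])[:, :800])
```

```text
(no output)
```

View pics/cmp.png

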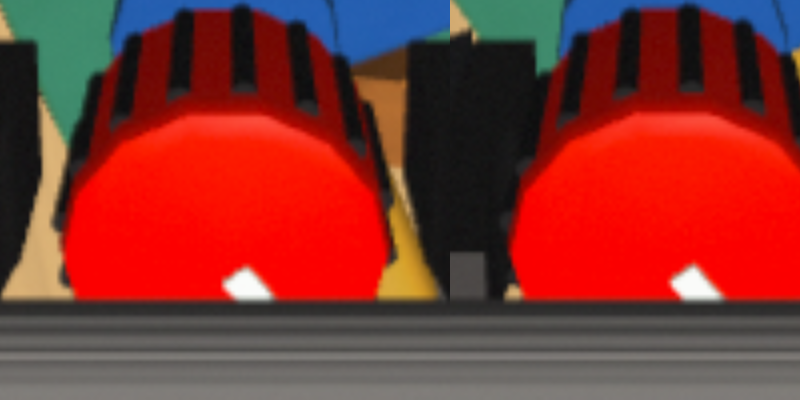

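The mark phase relative to the fingers is identical before and after the 0.16 rad, so there is no slip. fz is now rising; a couple more steps to confirm touch.

```bash
python3 turn.py .05 3 .003 4.5 .0 10
```

```text
27.12 -0.37 z 0.1311 0.1313 f [-0.87 -0.01  4.12] mz -0.035
27.53 -0.42 z 0.1309 0.1313 f [-1.39  0.27  4.75] mz -0.023
27.95 -0.47 z 0.1308 0.1313 f [-1.2   0.17  5.73] mz -0.015
```

fz keeps climbing, so the pad is on the tube. The exact onset is ambiguous, though. The knob-top depth repeated to 0.02 mm in two earlier hovers, so I can measure arm lift directly: knob drop against 3 mm/rad. Release, hover and measure.

```bash
cat > meas.py <<'E'
from cell import manip,cams
from h import *
import json,sys
d=json.load(open("st.json"))
manip.set_gripper(.05,25)
f,m,_=favg(manip,8,.015);print("open f",f-d["fb"],manip.state()["clock"])
turn=2.38-d["psi"]
k=np.array([.5436,-.0115]);zh=.25-.003*turn
manip.move_linear([*d["k"],zh],rate=.2)
manip.move_linear([*k,zh],rate=.1)
C=[]
for i in range(4):
    c=wcap(manip,cams);m,ce=knob(c);P=wpts(c,m);C.append(np.percentile(P[:,2],[50,60,70,80]))
    if i==0: np.save("pics/zmap.npy",c["z_map"])
C=np.array(C);print("p50..80",C.mean(0),C.std(0),"tool z",[manip.state()["tool_pos"][2]])
print("lift vs .17237:",C.mean(0)[2]-(.17237-.003*turn))
cv2.imwrite(sys.argv[1],c["image"])
E
python3 meas.py pics/w6.png
```

```text
open f [ 0.15627187  0.055071   -0.15800552] 28.525
p50..80 [0.1637053  0.16389394 0.16408535 0.16431295] [9.37222081e-06 1.63547219e-05 2.24963295e-05 1.95505764e-05] tool z [np.float64(0.24090754164148886)]
lift vs .17237: 0.00026535234598659696
```

View pics/w6.png

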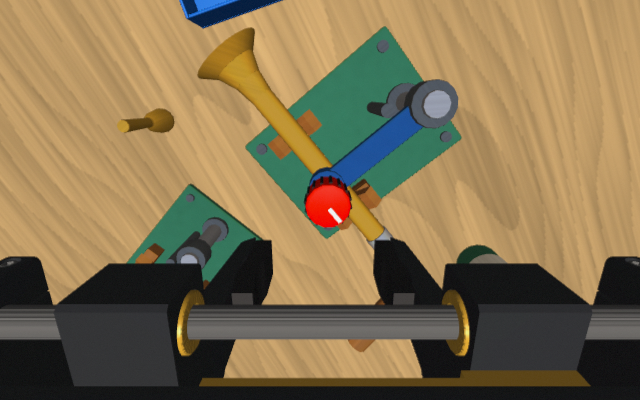

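Run:
```python
from cell import manip,cams
from h import *
c=wcap(manip,cams);h=hsv(c)
def pl(m,n):
    P=wpts(c,m);print(n,len(P),np.median(P,0),P[:,2].std());return P
v,u=np.mgrid[0:400,0:640]
pl((u-434)**2+(v-103)**2<10**2,"post")
g=(h[...,0]>55)&(h[...,0]<95)&(h[...,1]>90)&(v<200)&(u>250)&(u<460);pl(g,"plate")
b=(h[...,0]>100)&(h[...,0]<125)&(h[...,1]>120)&(v>80)&(v<200)&(u>290)&(u<430)
P=wpts(c,b);piv=np.array([.652,.0101]);k=np.array([.5455,-.0132]);e=(k-piv)/np.linalg.norm(k-piv);s=(P[:,:2]-piv)@e;t=(P[:,:2]-piv)@np.array([-e[1],e[0]])
for lo in np.arange(.01,.12,.01):
    q=(s>lo)&(s<lo+.01)&(abs(t)<.008);z=P[q,2]
    if q.sum()>5: print(round(lo+.005,3),q.sum(),np.percentile(z,[50,80]))
w=c["orientation"];print(manip.state()["tool_pos"],manip.state()["clock"])
```

```text
post 304 [0.651094   0.01247736 0.12535167] 0.0007226626926115689
plate 12446 [0.60393616 0.02276    0.01336843] 0.0075789088897215175
0.015 69 [0.11158546 0.11228273]
0.025 240 [0.11152763 0.11220519]
0.035 236 [0.1116549 0.1121795]
0.045 225 [0.11164583 0.11220386]
0.055 222 [0.11166039 0.11217016]
0.065 221 [0.11161069 0.11219071]
0.075 217 [0.11167896 0.11220143]
0.085 209 [0.11171108 0.11228659]
0.095 148 [0.11222416 0.11430316]
[ 0.54350182 -0.01149263  0.2410822 ] 29.725
```

Run:
```python
from cell import manip,cams
from h import *
c=wcap(manip,cams);h=hsv(c)
v,u=np.mgrid[0:400,0:640]
b=(h[...,0]>100)&(h[...,0]<125)&(h[...,1]>120)&(v>150)&(v<200)&(u>295)&(u<350)
P=wpts(c,b);hh,e=np.histogram(P[:,2],np.arange(.105,.117,.0005));print([(round(a*1e3,1),int(n)) for a,n in zip(e,hh)])
q=P[(P[:,2]>.1133)&(P[:,2]<.116)];print(len(q),q.mean(0),np.median(q[:,2]),q[:,2].std())
Q=wpts(c,(u-434)**2+(v-103)**2<8**2);print("post",np.median(Q[:,2]))
k=red(c)&(v<240);K=wpts(c,k);print(np.median(K[:,2]))
cv2.imwrite("pics/bm.png",cv2.resize((c["image"]*b[...,None])[140:240,270:370],None,fx=5,fy=5,interpolation=cv2.INTER_NEAREST))
```

```text
[(np.float64(105.0), 2), (np.float64(105.5), 1), (np.float64(106.0), 5), (np.float64(106.5), 0), (np.float64(107.0), 0), (np.float64(107.5), 1), (np.float64(108.0), 8), (np.float64(108.5), 3), (np.float64(109.0), 6), (np.float64(109.5), 12), (np.float64(110.0), 21), (np.float64(110.5), 48), (np.float64(111.0), 77), (np.float64(111.5), 89), (np.float64(112.0), 72), (np.float64(112.5), 34), (np.float64(113.0), 19), (np.float64(113.5), 25), (np.float64(114.0), 41), (np.float64(114.5), 38), (np.float64(115.0), 25), (np.float64(115.5), 9), (np.float64(116.0), 1), (np.float64(116.5), 0)]
147 [ 0.55015588 -0.00289687  0.11449279] 0.11448922573040349 0.0006248339350680396
post 0.1252941024587029
0.1636803061771943
```

View pics/bm.png

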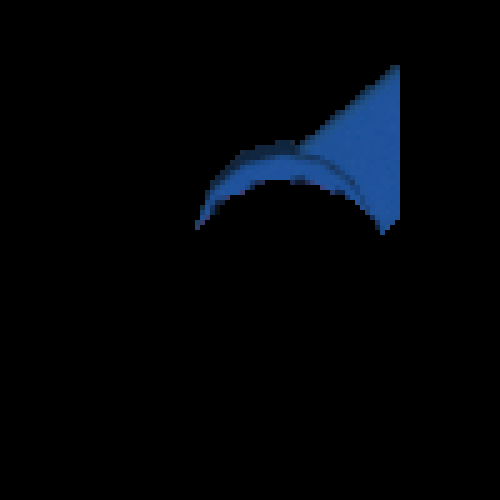

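The boss top reads 113.15 mm after removing the 1.3 mm camera bias seen on the post and plate. Knob lift is 0.27 mm. So lift is about 0.2 mm (about 1.7 N) and first touch was near ψ ≈ -0.33. The target is 1.5 mm lift (12 N), so I need about 0.65 rad more. I'll regrip and tighten, sinking only about 1.1 mm/rad.

```bash
cat > regrip.py <<'E'
from cell import manip,cams
from h import *
import json
d=json.load(open("st.json"));k=d["k"]
manip.move_linear([*k,manip.state()["tool_pos"][2]],rate=.1)
manip.move_linear([*k,d["z"]],rate=.15)
f,m,_=favg(manip,8,.015);d["fb"],d["mb"]=f.tolist(),m.tolist();json.dump(d,open("st.json","w"))
manip.set_gripper(.02,25)
f,m,_=favg(manip,8,.015);s=manip.state();print("grip",f-d["fb"],(m-d["mb"])[2],s["tool_pos"],s["clock"],s["gripper_width"])
E
python3 regrip.py && python3 turn.py .08 6 .0011 3.5 0 6
```

```text
grip [-1.10686801  0.68593283  2.91750999] 0.0050293466221779486 [ 0.54667161 -0.01287425  0.13135108] 31.5667 0.03302795345272475
31.92 -0.55 z 0.1307 0.1313 f [-1.53  0.58  4.9 ] mz -0.132
32.27 -0.63 z 0.1306 0.1313 f [-1.24  0.93  5.21] mz -0.091
```

```bash
python3 turn.py .06 1 .0011 3.5 .0006 6; python3 turn.py .06 1 .0011 3.5 .0 6
```

```text
32.62 -0.69 z 0.1311 0.1313 f [0.28 0.44 2.72] mz -0.055
32.97 -0.75 z 0.1311 0.1313 f [ 0.74 -0.01  3.07] mz -0.061
```

```bash
python3 turn.py .06 1 .0011 3.5 .0004 6; python3 turn.py .06 3 .0008 3.5 .0 6; python3 meas.py pics/w7.png
cat > boss.py <<'E'
from cell import manip,cams
from h import *
c=wcap(manip,cams);h=hsv(c);m,ce=knob(c);v,u=np.mgrid[0:400,0:640]
g=cv2.cvtColor(c["image"],cv2.COLOR_BGR2GRAY)
P=wpts(c,np.ones(m.shape,bool)).reshape(-1,3)
piv=np.array([.6511,.0125])
q=P[(np.linalg.norm(P[:,:2]-piv,axis=1)<.007)&(P[:,2]>.12)&(P[:,2]<.13)];pz=np.median(q[:,2])
b=(h[...,0]>100)&(h[...,0]<125)&(h[...,1]>120)
B=wpts(c,b);r=np.linalg.norm(B[:,:2]-np.array([.5455,-.0132]),axis=1);dz=np.linalg.norm(B[:,:2]-np.array([.6511,.0125]),axis=1)
z=B[(r<.02)&(B[:,2]>pz-.0122)&(B[:,2]<pz-.0080)][:,2]
arm=B[(dz>.05)&(dz<.085)&(abs(B[:,2]-.1115)<.003)][:,2]
print("post",pz,"boss-post+11mm lift:",np.median(z)-pz+.011,len(z),"arm",np.median(arm)-pz,"clock",manip.state()["clock"])
E
python3 boss.py
```

```text
33.32 -0.81 z 0.1314 0.1314 f [ 1.9  -0.34  1.36] mz -0.042
33.67 -0.87 z 0.1313 0.1314 f [ 2.42 -0.67  1.19] mz -0.051
34.02 -0.93 z 0.1313 0.1314 f [ 3.61 -0.82  1.02] mz -0.044
34.37 -0.99 z 0.1313 0.1314 f [ 3.44 -1.51  1.23] mz -0.069
open f [-0.42981689  0.35797321 -0.70182148] 34.9417
p50..80 [0.16281612 0.16301608 0.16321471 0.16344221] [2.22624709e-05 3.06959925e-05 2.49323117e-05 2.78431131e-05] tool z [np.float64(0.2393340701054465)]
lift vs .17237: 0.0009547111704372169
post 0.1253561979909314 boss-post+11mm lift: 0.0005942241608265682 154 arm -0.01322910360369739 clock 36.1333
```

View pics/w7.png

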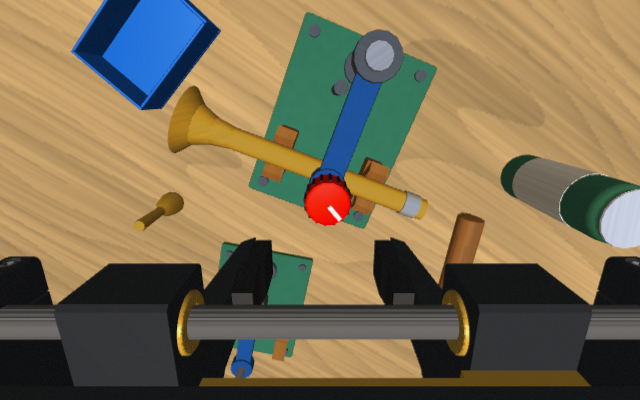

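Run:
```python
import cv2,numpy as np
for n in("w1","w2","w3","w6","w7"):
    im=cv2.imread(f"pics/{n}.png").astype(int)
    roi=np.zeros(im.shape[:2],bool);roi[165:235,290:355]=1
    w=(im.min(2)>120)&roi
    r=(im[...,2]>200)&(im[...,0]<60)&roi
    # restrict white to within hull of red
    pts=np.argwhere(r)[:,::-1].astype(np.int32);hull=cv2.convexHull(pts)
    mk=np.zeros(im.shape[:2],np.uint8);cv2.fillConvexPoly(mk,hull,1)
    w&=mk>0
    wt=np.clip(im.min(2)-30,0,None)*(mk>0)*(cv2.dilate(w.astype(np.uint8),np.ones((3,3)))>0)
    v,u=np.nonzero(wt);g=wt[v,u];c=np.array([(u*g).sum(),(v*g).sum()])/g.sum()
    C=np.cov(np.c_[u,v].T,aweights=g);e=np.linalg.eigh(C)[1][:,1]
    M=cv2.moments(hull);kc=np.array([M["m10"],M["m01"]])/M["m00"]
    if e@(c-kc)<0:e=-e
    print(n,"mark",c,"ctr",kc,"axis angle",np.arctan2(e[1],e[0]))
```

```text
w1 mark [311.34539961 196.54649729] ctr [321.53811887 198.53519155] axis angle -2.838644524642608
w2 mark [313.71930883 200.47076248] ctr [324.54811474 201.22981726] axis angle -2.960824455912307
w3 mark [326.25237782 215.24711372] ctr [319.44327782 205.99348298] axis angle 0.868964499804603
w6 mark [334.48267221 215.1364831 ] ctr [327.70870337 205.82084073] axis angle 0.8660679442850203
w7 mark [334.18497981 213.04622988] ctr [327.22978921 203.60852444] axis angle 0.875903612123083
```

No slip: the mark angle in the hand frame is 0.869, 0.866 and 0.876. Lift is now 0.6 to 0.95 mm (5 to 7.5 N), so I continue a bit.

```bash
python3 - <<'E'
import json
d=json.load(open("st.json"));d["z"]+=.0004;d["z"]=float(d["z"]);json.dump(d,open("st.json","w"))
E
python3 regrip.py && python3 turn.py .06 3 .0008 4.5 .0003 6; python3 meas.py pics/w8.png; python3 boss.py
```

```text
grip [ 0.25181269 -0.54572408  2.98820259] -0.006979276213159276 [ 0.5468268  -0.01303936  0.13225047] 37.9083 0.03365549977371407
38.26 -1.05 z 0.1319 0.1322 f [ 0.95 -1.06  3.1 ] mz -0.05
38.61 -1.11 z 0.1319 0.1322 f [ 1.27 -1.36  4.32] mz -0.045
38.96 -1.17 z 0.1318 0.1322 f [ 1.47 -1.86  5.15] mz -0.009
open f [-0.12720407 -0.14656882  0.321523  ] 39.5333
p50..80 [0.16249568 0.16269777 0.16289789 0.16312968] [2.47936495e-05 1.85962002e-05 1.98056381e-05 2.03494743e-05] tool z [np.float64(0.2387322910007403)]
lift vs .17237: 0.0011778946079103736
post 0.1252094880840439 boss-post+11mm lift: 0.0005627912439210188 159 arm -0.012963464818788906 clock 40.725
```

Lift is now 1.18 mm (about 9.4 N). Back-extrapolating the lift gives touch at ψ ≈ -0.26, which agrees with the fz onset. That makes it about 0.9 rad past touch by angle and 9 to 12 N by force, so stop here. Retreat and do a final check.

Run:
```python
from cell import manip,cams
from h import *
s=manip.state();p=s["tool_pos"]
manip.move_linear([p[0],p[1],.36],rate=.2)
c=wcap(manip,cams);m,ce=knob(c);print("knob",onz(c,*ce,.155))
cv2.imwrite("pics/w9.png",c["image"])
cv2.imwrite("pics/s9.png",cv2.resize(cams.capture("scene")["image"][110:300,160:420],None,fx=3,fy=3,interpolation=cv2.INTER_CUBIC))
print(manip.state()["clock"],manip.state()["contact_force"])
```

```text
knob [ 0.54560804 -0.013223    0.155     ]
41.575 [-0.50480479  1.07778822 -0.54371851]
```

View pics/w9.png

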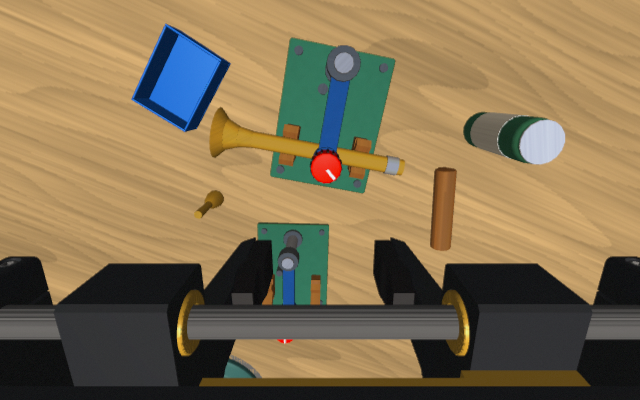

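View pics/s9.png

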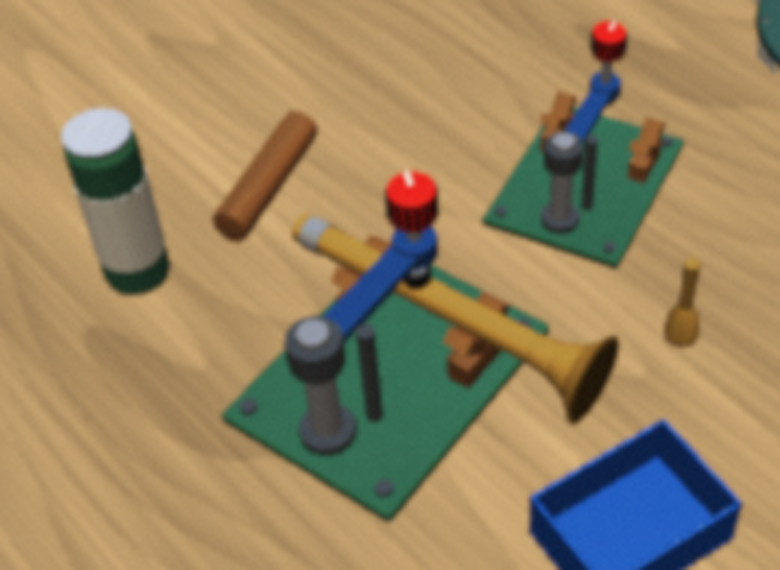

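The arm lies over the tube with the knob at (326,167), the pad on the crown and the tube in both V blocks. The bystanders are standing where they were, and the hand is clear. Handing in.

```bash
python3 -c "
from cell import order,manip
print(order.close_job(),manip.state()['clock'])"
```

```text
the job is handed in; nothing more can be done
the job is handed in; nothing more can be done
```

The clamp is closed on the tube and the job is handed in at about 42 s. My estimate is 9–12 N of hold, about 0.65–0.9 rad past first touch.

**What I did:** I pushed the blue arm in by its knob until the force rose to 7.6 N at the stop. I then gripped the knob and turned it clockwise 3.55 rad over four grips. My hand sank 3 mm/rad until touch and about 1 mm/rad after it. Then I let go and moved clear.

**Last checks:**
- **Arm position:** the knob axis is at (0.5456, -0.0132), within about 1–2 mm of the jig origin, so the arm is at its stop.
- **Knob slip:** none through the first 3.37 rad, by the mark on the knob (angle held to 0.01 rad). I did not repeat the check for the last 0.18 rad.
- **Tube and bench:** the tube is in both V blocks, the other things look unmoved, and the robot touches nothing.

**What disagreed:**
- **Clamping force:** knob height gives 1.18 mm of arm lift, or 9.4 N. The boss-top depth reading is lower, 0.56 mm.
- **Touch point:** the first touch is uncertain by about 0.1 rad or more. A sideways correction of the hand disturbed the force reading just as the pad came near the tube.
- **Hand force:** my vertical hand force reached about 5–5.7 N for short moments, right at your 5 N guide. The first of these, 5.4 N downward, came around the uncertain touch, so the pad may still have been clear. The others came after touch, so I pressed down on the tube slightly.

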